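# Lock the reader's sample carriage with its pin

### The arm

A 6-joint arm with a two-finger parallel gripper is mounted at the origin on the work surface. World frame = base frame: x ahead of the robot, y to its left, z up, the work surface at z = 0. Lengths are in m, angles in degrees, forces in N, time in s.
With the tool pointing down it reaches from about 0.3 to 0.75 m from the base axis. Payload 8.5 kg.
Tool frame: the origin (TCP) lies at the very end of the fingers, on their centre line; the grasp point (between the pads) lies 19 mm behind it (env.pinch_z is the distance from the TCP to the grasp point, in m); z points along the fingers, y is the line along which they close (so a half turn about z gives the same grasp; the last joint's range is limited). The gripper opens to 85 mm and grips with 20 to 120 N. Pads are 22 mm wide; open, the fingers measure 114 mm over their backs; the gripper's body (76 mm by 85 mm) begins 54 mm behind the grasp point. The pads swing forward as they close: fully open they stand 13 mm farther back than shut.
Start: joints at [64.555, 21.807, 74.336, -0, 83.858, -12.336], TCP at [0.125, 0.536, 0.195] pointing down, gripper open.
Joint ranges: [-178.18, 178.18], [-50.72, 133.34], [12.68, 142.11], [-81.47, 261.47], [9.98, 163.14], [-165.26, 165.26]. Speed limits (degrees/s): [136.94, 136.94, 180, 180, 180, 180].

### API

Orientations are given as a 3x3 rotation matrix whose columns are the frame's x, y, z axes.
In Python, from rig import env, viewer gives the robot as it stands.
- The arm moves only by the tool drive_tool, never from a script. Its argument "series" is a list of rows, each a list of 3 entries, a list of its own where there are three numbers: the shift along the tool's x, y, z in m, then the turn about the tool's z in degrees, then the finger opening in m, from 0 to 0.0854. A call has 1 to 20 rows; each row is the pose to reach, as a shift and turn from the pose commanded when the call began, along the tool's axes at that moment; what a row does not reach only later rows make up. A row lasts 1/10 s, in which the tool goes at most 50 mm and 8.59 degrees, less where a joint would pass 70% of its speed; a pose out of reach is approached as far as the arm can. A call with a gripper value outside its range is refused whole. The fingers move at their own pace and stop on an object; "newtons" is the grip in N (left out, the last holds). Time passes only in rows, so rows that repeat a pose let the fingers close. It gives the time, the measured TCP pose, the force, the opening and the grip force at its end, in the units of the state.
- env.observe(): the state, without advancing time (a new reading comes with each control period).
- viewer.get_image(name): name is "side" or "top"; returns a dict with "img" (420x560x3 uint8, red, green, blue), "depth" (420x560 float32, m along the optical axis (not along the pixel's ray), 0 where there is no reading), "camera_matrix" (3x3 intrinsics, pixels), "rvec" (rotation vector, rad) and "tvec" (3), from world to camera coordinates, as OpenCV has them. Camera axes: x right, y down, z forward; pixel columns grow to the right and rows downward; lengths in m; the calibration is good to about 2 mm. A picture is of the moment at which its call begins.
- env.close_job(): hands the job in; it is judged then, once.
The state is a dict: "time_s": time; "q": joint angles; "qvel": joint speeds; "joint_efforts": joint torques, N m; "position": TCP position; "tool_rot": TCP orientation; "ft_force": force on the tool from outside, world axes, zero at the start; "wrist_torque": the same for the moment, N m; "grip_width": finger opening in m; "gripper_force": force on a finger pad.
Only numpy, scipy, OpenCV 4.12 (cv2) and the standard library are available. Lean on these libraries where they do the work, as an engineer would, in place of code of your own. Each camera call takes 0.05 s, during which the arm holds its last target. There are 200 camera calls.

### The job

Slide the sample carriage of the white bench reader along until the hole in its metal ear lies over the hole in the yellow lug below, then take the red-headed locking pin from the pin rack and put it down through both holes until its flange rests on the ear. Leave the shorter blue-headed pin in the rack, and let go of everything.

Things in the scene. Friction and masses are not known exactly. Their poses are not given: they have to be found in the camera images.
- red_pin_knob (a point): Centre of the locking pin's red knob, an upright cylinder 26 mm across, 32 mm tall. Under it a steel flange 42 mm across (underside 21 mm below this point), then a shaft 14 mm across, 44 mm long, with tapered tip. z: from tip to knob. About 90 g. Starts upright in either hole (18 mm across, 90 mm apart) of a fixed white rack 60 x 160 x 55 mm, flange on its top, 55 mm above the table.
- blue_pin_knob (a point): Centre of the other pin's blue knob: same knob and flange, but a shaft only 20 mm long. It stands in the rack's other hole, 90 mm from the red one, and stays there.
- carriage_hole (a point): Centre of the 26 mm through hole in the carriage's 10 mm thick aluminium ear, on its upper face, 90 mm above the table. Carriage slides along y (2.5 N friction, stays put); starts 50 to 100 mm on the -y side of the lug's hole, can go 40 mm past it. x: level, from ear to carriage. To push: black upright knob 26 mm across, 100 mm along +x, 10 to 42 mm above this point; tubes 37 mm behind it.
- lug_hole (a point): Centre of the 26 mm through hole in the 16 mm thick yellow lug fixed to the front of the white reader, on its upper face, 78 mm above the table (2 mm under the ear). It does not move; free space below. x: level, away from the robot into the reader; y: along the slide; z up. Tubes on the carriage reach 145 mm above the table.
Things that resemble listed ones, but are neither listed nor needed, are in the scene too. Leave any green look-alike of the part that bears red_pin_knob alone.

How it is judged (in metres and radians):
On the way:
1. the carriage is slid until its hole lies over the lug's hole, within 14 mm (horizontal distance between carriage_hole and lug_hole below 0.014 m), for 0.2 s.
At the end, for the whole second after the job is handed in: The red pin stands upright (within 10 degrees) through both holes: the carriage's hole is within 14 mm of the lug's hole and the pin within 12 mm of it, the flange on the ear (no more than 5 mm above it), and the blue pin still in its rack hole (within 20 mm of where it was) (horizontal distance between carriage_hole and lug_hole below 0.014 m and horizontal distance between red_pin_knob and lug_hole below 0.012 m and z of red_pin_knob in the frame of lug_hole between 0.028 and 0.038 m and angle between red_pin_knob's own z axis and vertical below 0.18 rad and distance of blue_pin_knob from where it was at the start of the episode below 0.02 m); the robot touches nothing.
It fails at once if the blue pin is taken out of the rack (moved more than 20 mm) (distance of blue_pin_knob from where it was at the start of the episode above 0.02 m).
It also fails if it takes over 58 s, if anything falls off the work surface, if the arm or the gripper's body presses on something with over 40 N, if the wrist force passes 120 N, or if a joint passes its speed limit or range.

## Working session

There is one attempt and no reset: what is moved stays moved. The work goes in short steps, Python scripts to look and compute and a tool call to move; the robot and the scene stay as the last step left them, time stands still between calls to the robot, and variables do not carry over. Pictures are saved under pics/ and viewed, at most 10 in all, crops included, and the job is handed in when it is done.

Besides the shell and the picture viewer there is one more tool, called as name([rows], argument=value, ...), one row to a line, values as JSON. drive_tool: Moves the arm, as the interface text tells. Its arguments: {"type":"object","properties":{"series":{"type":"array"},"newtons":{"type":"number"}},"required":["series"]}

```bash
mkdir -p pics
cat > h.py <<'E'
import numpy as np, cv2
from rig import env, viewer
def get(n,save=None):
    d=viewer.get_image(n); d["R"]=cv2.Rodrigues(np.array(d["rvec"],float))[0]; d["t"]=np.array(d["tvec"],float).ravel()
    if save: cv2.imwrite("pics/"+save,d["img"][:,:,::-1])
    return d
def ray(d,u,v,z):
    r=d["R"].T@np.linalg.inv(d["camera_matrix"])@np.array([u,v,1.]); c=-d["R"].T@d["t"]
    return c+r*(z-c[2])/r[2]
def cloud(d):
    Z=d["depth"]; v,u=np.mgrid[:Z.shape[0],:Z.shape[1]]
    K=d["camera_matrix"]; p=np.stack([(u-K[0,2])/K[0,0]*Z,(v-K[1,2])/K[1,1]*Z,Z],-1)
    return (p-d["t"])@d["R"]
def blobs(m,mn=30):
    n,l,s,c=cv2.connectedComponentsWithStats(m.astype(np.uint8))
    return [(l==i,s[i],c[i]) for i in range(1,n) if s[i,4]>=mn]
E
python3 - <<'E'
from h import *
o=env.observe(); print(o["time_s"],o["position"],np.round(o["tool_rot"],3).tolist(),o["grip_width"])
ds=[get("top","t0.png"),get("side","s0.png")]
for d in ds:
    print("cam",-d["R"].T@d["t"]); P=cloud(d); hsv=cv2.cvtColor(d["img"],cv2.COLOR_RGB2HSV); H,S,V=cv2.split(hsv)
    for n,m in dict(red=((H<8)|(H>172))&(S>130)&(V>70),blue=(H>100)&(H<130)&(S>120)&(V>60),yel=(H>20)&(H<34)&(S>120),green=(H>40)&(H<85)&(S>90),black=(V<45)).items():
        for b,s,c in blobs(m):
            q=P[b&(d["depth"]>0)]
            if len(q): print(n,s.tolist(),c.round(),np.median(q,0).round(3),np.percentile(q,2,axis=0).round(3),np.percentile(q,98,axis=0).round(3))
E
```

```text
0.0 [0.12459965 0.53534451 0.1948028 ] [[-0.974, 0.227, -0.001], [0.227, 0.974, -0.001], [0.0, -0.001, -1.0]] 0.08525601887280074
cam [ 0.49816975 -0.05001258  1.12386198]
red [399, 183, 13, 11, 117] [405. 188.] [ 0.554 -0.284  0.092] [ 0.545 -0.296  0.078] [ 0.565 -0.274  0.095]
blue [443, 42, 27, 27, 574] [456.  55.] [ 0.816 -0.379  0.114] [ 0.793 -0.403  0.108] [ 0.84  -0.356  0.118]
blue [312, 47, 26, 27, 548] [325.  60.] [ 0.806 -0.122  0.115] [ 0.783 -0.144  0.109] [ 0.83  -0.098  0.119]
blue [399, 79, 27, 26, 560] [412.  91.] [ 0.744 -0.293  0.114] [ 0.721 -0.316  0.109] [ 0.767 -0.269  0.118]
blue [172, 125, 68, 40, 1089] [208. 146.] [0.635 0.108 0.12 ] [0.603 0.051 0.114] [0.672 0.174 0.124]
blue [356, 194, 12, 12, 107] [362. 200.] [ 0.53  -0.198  0.091] [ 0.52  -0.209  0.084] [ 0.54  -0.188  0.095]
yel [158, 222, 41, 39, 1187] [178. 240.] [0.447 0.177 0.078] [0.41  0.138 0.021] [0.482 0.213 0.082]
green [4, 61, 19, 19, 175] [13. 70.] [0.813 0.55  0.026] [0.795 0.532 0.021] [0.831 0.567 0.03 ]
green [223, 128, 8, 8, 54] [227. 132.] [0.658 0.068 0.144] [0.653 0.062 0.139] [0.
[... 2464 characters left out ...]
1, 12, 109] [208. 241.] [0.628 0.089 0.142] [0.622 0.08  0.134] [0.636 0.096 0.145]
green [181, 247, 12, 13, 113] [187. 253.] [0.65  0.117 0.143] [0.644 0.107 0.131] [0.658 0.123 0.145]
green [195, 263, 11, 13, 119] [200. 269.] [0.62  0.137 0.143] [0.614 0.128 0.132] [0.628 0.142 0.145]
green [172, 275, 12, 13, 123] [178. 281.] [0.642 0.164 0.143] [0.636 0.155 0.135] [0.649 0.171 0.144]
black [283, 53, 9, 11, 85] [287.  58.] [ 0.676 -0.455  0.097] [ 0.667 -0.467  0.082] [ 0.685 -0.449  0.101]
black [0, 242, 42, 74, 1208] [ 18. 275.] [0.94  0.174 0.027] [0.938 0.125 0.003] [0.942 0.226 0.053]
black [244, 258, 16, 25, 341] [251. 270.] [0.556 0.106 0.129] [0.546 0.091 0.101] [0.567 0.112 0.133]
```

View pics/t0.png

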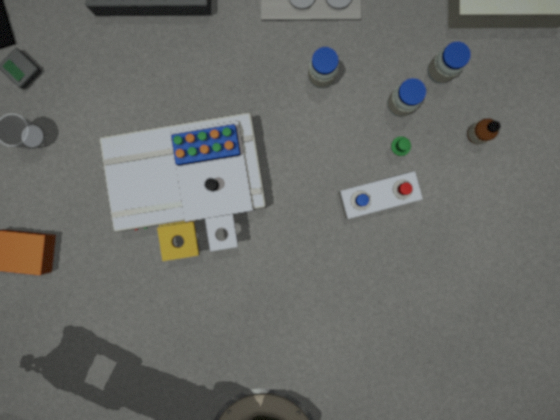

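View pics/s0.png

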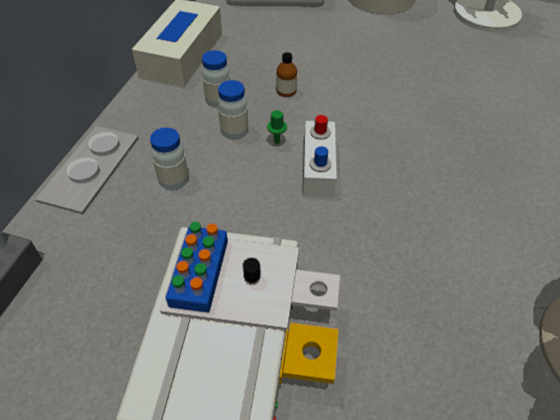

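```bash
cat > m.py <<'E'
from h import *
def holes(d, pl=None):
    """yellow lug hole and ear hole by depth: pixels inside convex hull at plane not at plane height"""
    P=cloud(d); hsv=cv2.cvtColor(d["img"],cv2.COLOR_RGB2HSV); H,S,V=cv2.split(hsv)
    y=(H>20)&(H<34)&(S>120)&(abs(P[...,2]-.078)<.012)
    out=[]
    for m,z in ((y,.078),):
        b=max(blobs(m),key=lambda b:b[1][4])[0].astype(np.uint8)
        cs,h=cv2.findContours(b,cv2.RETR_CCOMP,cv2.CHAIN_APPROX_NONE)
        for i,c in enumerate(cs):
            if h[0][i][3]>=0 and len(c)>8:
                w=np.array([ray(d,*p[0],z) for p in c]); e=cv2.minEnclosingCircle(w[:,:2].astype(np.float32))
                print("lug hole",np.round(e[0],4),"r",round(e[1],4))
        hull=cv2.minAreaRect(np.array([ray(d,*p[0],z)[:2] for p in max(cs,key=len)],np.float32)); print("lug rect",hull)
    return P
for n in ("top","side"):
    d=get(n); P=holes(d)
    z=P[...,2]
    # ear: not yellow, 0.09 height, near
    e=(abs(z-.09)<.006)&(P[...,0]<.52)&(P[...,0]>.38)&(P[...,1]>.02)&(P[...,1]<.2)
    hsv=cv2.cvtColor(d["img"],cv2.COLOR_RGB2HSV); e&=hsv[...,1]<70
    b=max(blobs(e),key=lambda b:b[1][4])[0].astype(np.uint8)
    cs,h=cv2.findContours(b,cv2.RETR_CCOMP,cv2.CHAIN_APPROX_NONE)
    for i,c in enumerate(cs):
        w=np.array([ray(d,*p[0],.09)[:2] for p in c],np.float32)
        if len(c)>8: print(n,"ear",h[0][i][3],cv2.minEnclosingCircle(w),cv2.minAreaRect(w))
    H,S,V=cv2.split(hsv)
    for nm,m,zt in (("red",((H<8)|(H>172))&(S>130)&(V>70),.092),("blue",(H>100)&(H<130)&(S>120)&(V>60),.092),("black",V<45,.132)):
        for q in [(P[...,0]>.5)&(P[...,0]<.6)&(P[...,1]<.14)]:
            mm=m&q&(abs(z-zt)<.008)
            for bb,s,c in blobs(mm,40):
                cc=cv2.minEnclosingCircle(np.argwhere(bb)[:,::-1].astype(np.float32))[0]
                print(n,nm,ray(d,*cc,zt).round(4),P[bb].mean(0).round(4))
E
python3 m.py
```

```text
lug hole [0.4457 0.1748] r 0.0144
lug rect ((0.4470524787902832, 0.17500989139080048), (0.07209678739309311, 0.07662505656480789), 9.41411018371582)
top ear -1 ((0.4975564181804657, 0.09378791600465775), 0.0739920437335968) ((0.4734635353088379, 0.0933905839920044), (0.09092682600021362, 0.14205753803253174), 0.2456170916557312)
top ear 0 ((0.4612848460674286, 0.08379567414522171), 0.01431057509034872) ((0.4613727927207947, 0.0839526578783989), (0.02624552510678768, 0.026350224390625954), 0.33418092131614685)
top red [ 0.5546 -0.2847  0.092 ] [ 0.5544 -0.2851  0.0914]
top blue [ 0.5309 -0.1986  0.092 ] [ 0.5307 -0.1985  0.0915]
top black [0.5579 0.0987 0.132 ] [0.5584 0.0981 0.1316]
lug hole [0.4441 0.1776] r 0.0141
lug rect ((0.4445251524448395, 0.1773824244737625), (0.06989787518978119, 0.07855811715126038), 9.487593650817871)
side ear -1 ((0.49690163135528564, 0.09441937506198883), 0.07532341778278351) ((0.4733732342720032, 0.09402158856391907), (0.0936141237616539, 0.14427699148654938), 0.011264222674071789)
side ear 0 ((0.459984689950943, 0.0841585174202919), 0.013748375698924065) ((0.4599669277667999, 0.08494564890861511), (0.02555115334689617, 0.025206884369254112), 65.77522277832031)
side red [ 0.5524 -0.2832  0.092 ] [ 0.5525 -0.2848  0.0904]
side blue [ 0.5293 -0.1956  0.092 ] [ 0.5297 -0.1977  0.0903]
side black [0.5568 0.1035 0.132 ] [0.5573 0.1023 0.1305]
```

drive_tool([
  [[-0.04,-0.025,0],-2,0.085],
  [[-0.08,-0.05,0],-4,0.085],
  [[-0.12,-0.075,0],-6,0.085],
  [[-0.16,-0.1,0],-8,0.085],
  [[-0.2,-0.125,0],-10,0.085],
  [[-0.24,-0.15,0],-12,0.085],
  [[-0.28,-0.175,0],-14,0.085],
  [[-0.32,-0.2,0],-16,0.085],
  [[-0.36,-0.225,0],-18,0.085],
  [[-0.4,-0.25,0],-20,0.085],
  [[-0.44,-0.275,0],-22,0.085],
  [[-0.48,-0.3,0],-22.6,0.085],
  [[-0.505,-0.315,0],-22.6,0.085],
  [[-0.52,-0.324,0],-22.6,0.085],
  [[-0.52,-0.324,0],-22.6,0.085],
  [[-0.52,-0.324,0],-22.6,0.085],
  [[-0.52,-0.324,0],-22.6,0.085],
])

```text
time_s: 1.9
position: [0.5568, 0.1033, 0.1956]
tool_rot: [[-0.986, -0.166, -0.0], [-0.166, 0.986, 0.0], [0.0, 0.0, -1.0]]
ft_force: [-1.0, -0.3, -0.5]
grip_width: 0.085
gripper_force: 0.0
```

Run:
```python
from h import *
o=env.observe(); print(o["time_s"],o["position"],np.round(o["tool_rot"],3).tolist(),o["ft_force"])
get("side","s1.png")
```

```text
1.9 [0.55683717 0.10333927 0.19562966] [[-0.986, -0.166, -0.0], [-0.166, 0.986, 0.0], [0.0, 0.0, -1.0]] [-0.96097433 -0.26715619 -0.46314434]
```

View pics/s1.png

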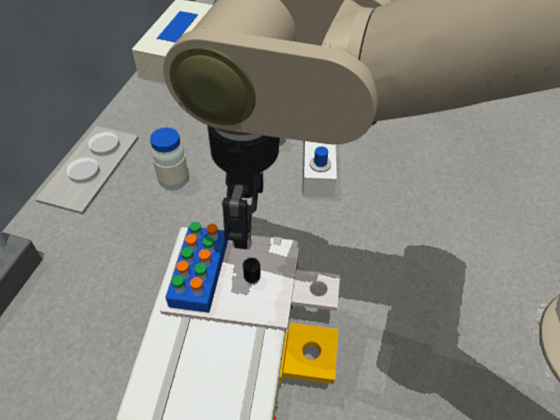

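The gripper is above and aligned with the black knob (251,270). Blue pin (320,157) is untouched. Descending and closing on the knob.

drive_tool([
  [[0,0,0.03],0,0.085],
  [[0,0,0.06],0,0.085],
  [[0,0,0.08],0,0.085],
  [[0,0,0.089],0,0.085],
  [[0,0,0.089],0,0.085],
  [[0,0,0.089],0,0.02],
  [[0,0,0.089],0,0.02],
  [[0,0,0.089],0,0.02],
  [[0,0,0.089],0,0.02],
  [[0,0,0.089],0,0.02],
  [[0,0,0.089],0,0.02],
  [[0,0,0.089],0,0.02],
  [[0,0,0.089],0,0.02],
], newtons=25)

```text
time_s: 3.25
position: [0.5577, 0.1022, 0.1064]
tool_rot: [[-0.986, -0.165, -0.0], [-0.165, 0.986, 0.0], [0.0, 0.0, -1.0]]
ft_force: [0.2, -1.1, 0.4]
grip_width: 0.0197
gripper_force: 0.0
```

Run:
```python
from h import *
d=get("side"); a=d["img"][180:400,130:370,::-1]; cv2.imwrite("pics/s2.png",cv2.resize(a,None,fx=2.6,fy=2.6))
P=cloud(d); V=d["img"].max(2)
print(P[270,251],env.observe()["grip_width"])
```

```text
[0.54892297 0.12366301 0.15466143] 0.01996876070767377
```

View pics/s2.png

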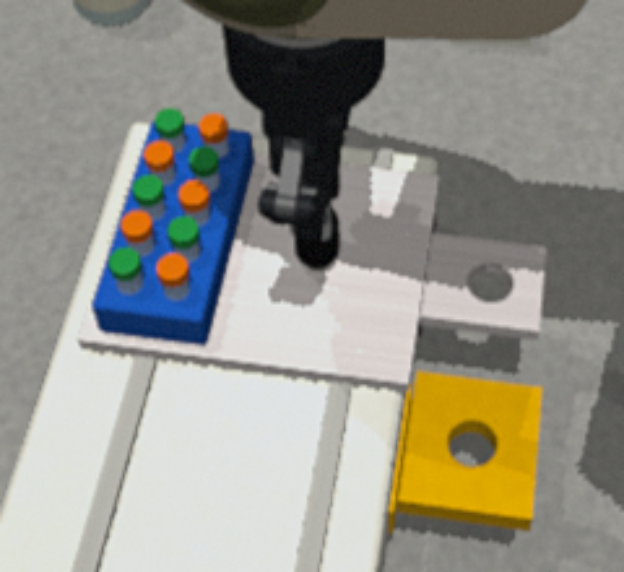

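The view shows the fingers at the knob's place (about 251,270 in the full picture), though no grip force is read yet. I'll command the fingers fully shut to see whether they stop on it.

drive_tool([
  [[0,0,0],0,0.0],
  [[0,0,0],0,0.0],
  [[0,0,0],0,0.0],
  [[0,0,0],0,0.0],
  [[0,0,0],0,0.0],
], newtons=25)

```text
time_s: 3.8
position: [0.5577, 0.1021, 0.1064]
tool_rot: [[-0.986, -0.165, 0.0], [-0.165, 0.986, 0.0], [-0.0, -0.0, -1.0]]
ft_force: [0.4, -0.4, 0.1]
grip_width: 0.0001
gripper_force: 0.0
```

Run:
```python
from h import *
d=get("side"); a=d["img"][210:310,200:300,::-1]; cv2.imwrite("pics/s3.png",cv2.resize(a,None,fx=6,fy=6,interpolation=cv2.INTER_CUBIC))
P=cloud(d)
for v in range(232,292,4): print(v,[P[v,u].round(3).tolist() for u in (246,251,256)])
t=get("top","t3.png"); Q=cloud(t); z=Q[...,2]
m=(abs(Q[...,0]-.56)<.05)&(abs(Q[...,1]-.1)<.05)
print(Q[184,212])
```

```text
232 [[0.546, 0.139, 0.261], [0.541, 0.135, 0.257], [0.541, 0.118, 0.237]]
236 [[0.546, 0.141, 0.256], [0.541, 0.136, 0.252], [0.543, 0.115, 0.224]]
240 [[0.545, 0.143, 0.25], [0.541, 0.136, 0.243], [0.543, 0.116, 0.217]]
244 [[0.547, 0.14, 0.237], [0.55, 0.116, 0.206], [0.544, 0.114, 0.205]]
248 [[0.546, 0.142, 0.232], [0.551, 0.115, 0.194], [0.544, 0.114, 0.195]]
252 [[0.546, 0.144, 0.227], [0.539, 0.143, 0.228], [0.545, 0.113, 0.185]]
256 [[0.541, 0.156, 0.237], [0.538, 0.148, 0.227], [0.54, 0.125, 0.195]]
260 [[0.539, 0.161, 0.235], [0.535, 0.156, 0.23], [0.548, 0.106, 0.154]]
264 [[0.559, 0.117, 0.155], [0.553, 0.114, 0.153], [0.548, 0.106, 0.144]]
268 [[0.563, 0.108, 0.13], [0.556, 0.106, 0.131], [0.549, 0.104, 0.131]]
272 [[0.562, 0.111, 0.125], [0.555, 0.11, 0.127], [0.548, 0.107, 0.125]]
276 [[0.563, 0.111, 0.114], [0.555, 0.111, 0.117], [0.549, 0.106, 0.113]]
280 [[0.563, 0.111, 0.103], [0.555, 0.111, 0.107], [0.549, 0.106, 0.103]]
284 [[0.564, 0.109, 0.088], [0.557, 0.107, 0.088], [0.55, 0.106, 0.091]]
288 [[0.561, 0.117, 0.09], [0.555, 0.114, 0.089], [0.548, 0.112, 0.09]]
[0.53918902 0.04981836 0.45347236]
```

View pics/s3.png

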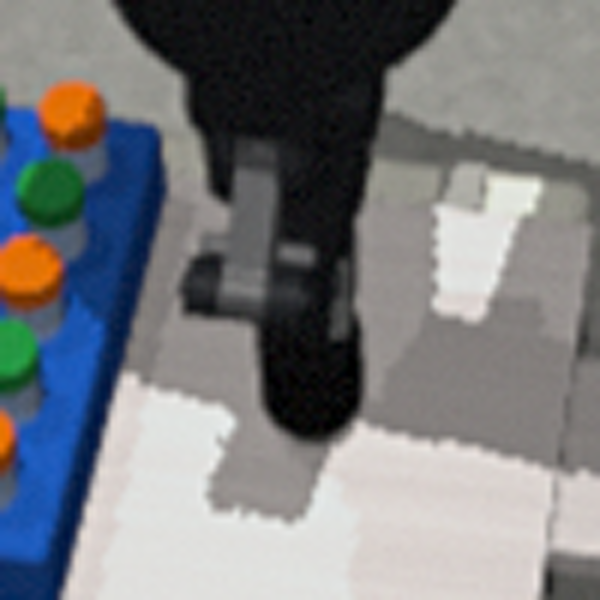

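Picture shows the knob still standing at (252,275), with the fingers shut above its top; so the fingertips are higher than the reported TCP. I'll raise the tool and measure the true fingertip position.

drive_tool([
  [[0,0,-0.02],0,0.0],
  [[0,0,-0.05],0,0.0],
  [[0,0,-0.08],0,0.0],
  [[0,0,-0.09],0,0.0],
  [[0,0,-0.09],0,0.0],
  [[0,0,-0.09],0,0.0],
])

```text
time_s: 4.5
position: [0.5572, 0.1022, 0.1951]
tool_rot: [[-0.986, -0.165, -0.002], [-0.165, 0.986, 0.0], [0.002, 0.0, -1.0]]
ft_force: [-0.2, -0.4, 0.6]
grip_width: -0.0001
gripper_force: 0.0
```

Run:
```python
from h import *
o=env.observe(); print(o["position"],o["q"],getattr(env,"pinch_z",None),o["grip_width"])
d=get("side"); a=d["img"][150:310,180:340,::-1]; cv2.imwrite("pics/s4.png",cv2.resize(a,None,fx=3.7,fy=3.7,interpolation=cv2.INTER_CUBIC))
P=cloud(d)
for v in range(190,285,5): print(v,[P[v,u].round(3).tolist() for u in (240,246,251,256)])
x=P[(d["img"].max(2)<80)&(P[...,2]>.14)&(abs(P[...,0]-.557)<.05)&(abs(P[...,1]-.1)<.06)]
for lo in np.arange(.14,.26,.01):
    q=x[(x[:,2]>lo)&(x[:,2]<lo+.01)]
    if len(q): print(round(lo,2),len(q),q.min(0).round(3),q.max(0).round(3))
```

```text
[0.55716101 0.10216345 0.19508936] [-1.58168477e+00  2.35460299e+01  7.15902903e+01  6.55085058e-04
  8.49818609e+01 -1.01073162e+02] 0.0187 -6.0540953957753327e-05
190 [[0.549, 0.141, 0.337], [0.542, 0.141, 0.34], [0.543, 0.125, 0.323], [0.54, 0.116, 0.314]]
195 [[0.548, 0.144, 0.334], [0.545, 0.136, 0.325], [0.544, 0.123, 0.312], [0.54, 0.115, 0.305]]
200 [[0.547, 0.148, 0.33], [0.553, 0.117, 0.294], [0.547, 0.116, 0.294], [0.541, 0.115, 0.296]]
205 [[0.545, 0.152, 0.327], [0.542, 0.142, 0.317], [0.548, 0.114, 0.282], [0.544, 0.107, 0.276]]
210 [[0.544, 0.157, 0.324], [0.538, 0.154, 0.323], [0.54, 0.136, 0.301], [0.546, 0.103, 0.262]]
215 [[0.543, 0.161, 0.32], [0.536, 0.16, 0.322], [0.539, 0.137, 0.294], [0.546, 0.104, 0.253]]
220 [[0.566, 0.108, 0.24], [0.555, 0.115, 0.252], [0.549, 0.113, 0.253], [0.545, 0.107, 0.246]]
225 [[0.641, -0.057, -0.002], [0.556, 0.115, 0.242], [0.55, 0.113, 0.242], [0.546, 0.106, 0.234]]
230 [[0.637, -0.046, -0.001], [0.627, -0.05, -0.002], [0.618, -0.053, -0.002], [0.609, -0.055, -0.002]]
235 [[0.61, 0.016, 0.072], [0.599, 0.015, 0.076], [0.593, 0.00
[... 389 characters left out ...]
089], [0.567, 0.057, 0.091]]
260 [[0.588, 0.071, 0.088], [0.567, 0.096, 0.132], [0.561, 0.094, 0.132], [0.554, 0.092, 0.132]]
265 [[0.585, 0.08, 0.088], [0.565, 0.104, 0.131], [0.558, 0.101, 0.13], [0.551, 0.099, 0.131]]
270 [[0.581, 0.089, 0.089], [0.562, 0.111, 0.13], [0.555, 0.109, 0.131], [0.549, 0.106, 0.128]]
275 [[0.578, 0.098, 0.09], [0.562, 0.111, 0.117], [0.555, 0.111, 0.121], [0.549, 0.106, 0.115]]
280 [[0.575, 0.107, 0.091], [0.562, 0.112, 0.105], [0.555, 0.111, 0.107], [0.549, 0.106, 0.102]]
0.22 1 [0.55  0.107 0.23 ] [0.55  0.107 0.23 ]
0.23 31 [0.545 0.1   0.231] [0.566 0.115 0.24 ]
0.24 77 [0.545 0.098 0.24 ] [0.567 0.117 0.25 ]
0.25 45 [0.546 0.096 0.25 ] [0.561 0.117 0.26 ]
```

View pics/s4.png

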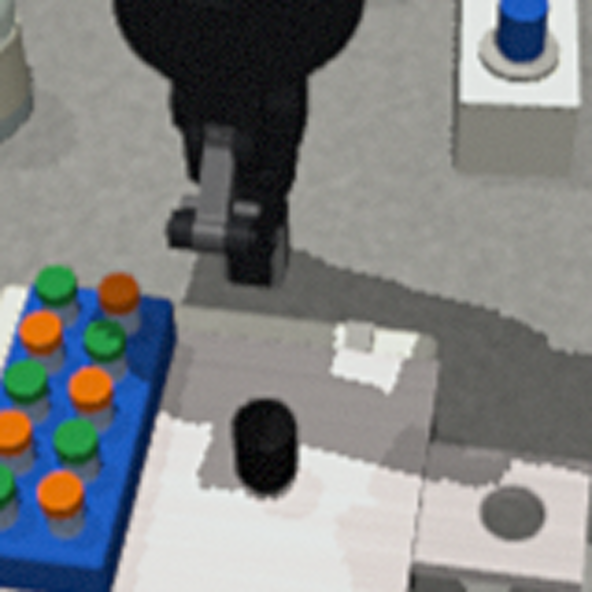

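The picture shows the shut fingertips well above the knob. The depth puts them at z about 0.230 m where the state reports 0.195 m. So the real tip is about 35 mm above the reported TCP, and I'll allow for that in every height from here on.

drive_tool([
  [[0,0,0],0,0.085],
  [[0,0,0],0,0.085],
  [[0,0,0.02],0,0.085],
  [[0,0,0.04],0,0.085],
  [[0,0,0.06],0,0.085],
  [[0,0,0.08],0,0.085],
  [[0,0,0.1],0,0.085],
  [[0,0,0.115],0,0.085],
  [[0,0,0.124],0,0.085],
  [[0,0,0.124],0,0.085],
  [[0,0,0.124],0,0.0],
  [[0,0,0.124],0,0.0],
  [[0,0,0.124],0,0.0],
  [[0,0,0.124],0,0.0],
  [[0,0,0.124],0,0.0],
  [[0,0,0.124],0,0.0],
  [[0,0,0.124],0,0.0],
  [[0,0,0.124],0,0.0],
], newtons=25)

```text
time_s: 6.35
position: [0.558, 0.1019, 0.0731]
tool_rot: [[-0.986, -0.165, 0.001], [-0.165, 0.986, -0.0], [-0.001, -0.001, -1.0]]
ft_force: [-1.2, -0.9, 6.9]
grip_width: 0.025
gripper_force: 24.8
```

drive_tool([
  [[0,0.005,-0.002],0,0.0],
  [[0,0.015,-0.002],0,0.0],
  [[0,0.025,-0.002],0,0.0],
  [[0,0.035,-0.002],0,0.0],
  [[0,0.045,-0.002],0,0.0],
  [[0,0.055,-0.002],0,0.0],
  [[0,0.065,-0.002],0,0.0],
  [[0,0.075,-0.002],0,0.0],
  [[0,0.084,-0.002],0,0.0],
  [[0,0.09,-0.002],0,0.0],
  [[0,0.093,-0.002],0,0.0],
  [[0,0.093,-0.002],0,0.0],
  [[0,0.093,-0.002],0,0.0],
  [[0,0.093,-0.002],0,0.0],
])

```text
time_s: 7.75
position: [0.5424, 0.1946, 0.0732]
tool_rot: [[-0.986, -0.165, -0.001], [-0.165, 0.986, 0.001], [0.0, 0.001, -1.0]]
ft_force: [5.3, 2.9, -8.8]
grip_width: 0.025
gripper_force: 27.3
```

```bash
cat > ear.py <<'E'
from h import *
o=env.observe(); print(o["time_s"],o["position"],o["ft_force"],o["grip_width"])
for n in ("top","side"):
    d=get(n,n+"e.png"); P=cloud(d); z=P[...,2]; hsv=cv2.cvtColor(d["img"],cv2.COLOR_RGB2HSV)
    e=(abs(z-.09)<.006)&(P[...,0]<.51)&(P[...,0]>.38)&(P[...,1]>.0)&(P[...,1]<.25)&(hsv[...,1]<70)
    bl=blobs(e)
    if not bl: continue
    b=max(bl,key=lambda b:b[1][4])[0].astype(np.uint8)
    cs,h=cv2.findContours(b,cv2.RETR_CCOMP,cv2.CHAIN_APPROX_NONE)
    for i,c in enumerate(cs):
        w=np.array([ray(d,*p[0],.09)[:2] for p in c],np.float32)
        if len(c)>8 and h[0][i][3]>=0: print(n,"ear hole",cv2.minEnclosingCircle(w))
E
python3 ear.py
```

```text
7.75 [0.54239422 0.19457017 0.07319971] [ 5.26788995  2.92267778 -8.78481292] 0.025005812749041102
side ear hole ((0.44437819719314575, 0.17877718806266785), 0.014071185141801834)
```

The carriage hole is within about 1 mm of the lug's hole as seen by the same camera. Next: release, rise and go above the red pin.

drive_tool([
  [[0,0,0],0,0.07],
  [[0,0,0],0,0.07],
  [[0,0,0],0,0.07],
  [[0,0,-0.03],0,0.07],
  [[0,0,-0.07],0,0.07],
  [[0,0,-0.11],0,0.07],
  [[0,0,-0.127],0,0.07],
  [[0,0,-0.127],0,0.07],
])

```text
time_s: 8.65
position: [0.5433, 0.1941, 0.2043]
tool_rot: [[-0.986, -0.165, 0.006], [-0.165, 0.986, 0.001], [-0.006, -0.0, -1.0]]
ft_force: [1.4, -1.5, -0.1]
grip_width: 0.0706
gripper_force: 0.0
```

drive_tool([
  [[0.005,-0.035,0],0,0.07],
  [[0.01,-0.07,0],0,0.07],
  [[0.016,-0.11,0],0,0.07],
  [[0.022,-0.15,0],0,0.07],
  [[0.027,-0.19,0],0,0.07],
  [[0.033,-0.23,0],0,0.07],
  [[0.039,-0.27,0],0,0.07],
  [[0.045,-0.31,0],0,0.07],
  [[0.05,-0.35,0],0,0.07],
  [[0.056,-0.39,0],0,0.07],
  [[0.062,-0.43,0],0,0.07],
  [[0.066,-0.46,0],0,0.07],
  [[0.068,-0.474,0],0,0.07],
  [[0.068,-0.474,0],0,0.07],
  [[0.068,-0.474,0],0,0.07],
  [[0.068,-0.474,0],0,0.07],
])

```text
time_s: 10.25
position: [0.5536, -0.2832, 0.2015]
tool_rot: [[-0.986, -0.167, -0.0], [-0.167, 0.986, 0.0], [-0.0, 0.0, -1.0]]
ft_force: [-0.6, -1.1, -0.2]
grip_width: 0.0702
gripper_force: 0.0
```

```bash
python3 ear.py
python3 - <<'E'
import cv2,numpy as np
a=cv2.imread("pics/tope.png"); b=cv2.imread("pics/sidee.png")
cv2.imwrite("pics/c5.png",np.hstack([cv2.resize(a[90:270,110:430],None,fx=1.2,fy=1.6),cv2.resize(b[60:240,230:430],None,fx=1.6,fy=1.6)]))
E
```

```text
10.25 [ 0.55364747 -0.28317074  0.20152296] [-0.55821921 -1.09192105 -0.24417035] 0.07018234484231686
top ear hole ((0.4453798234462738, 0.17857614159584045), 0.014653551392257214)
side ear hole ((0.4448569416999817, 0.1798616349697113), 0.014628127217292786)
```

View pics/c5.png

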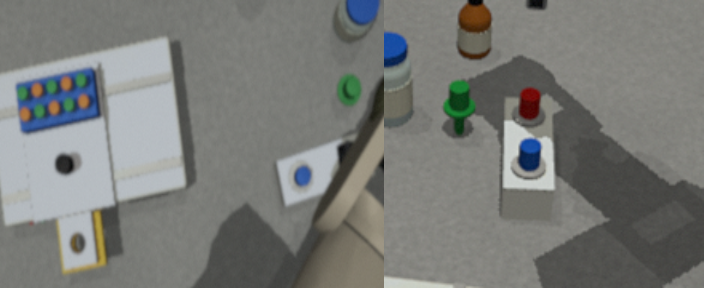

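Left (top view): the carriage hole (77,243) sits over the yellow lug, about 3 mm past centre, which is within tolerance. Right (side view): red knob (529,103) and blue knob are in the rack, clear of the fingers. Descending on the red pin.

drive_tool([
  [[0,0.001,0.03],0,0.07],
  [[0,0.001,0.06],0,0.07],
  [[0,0.001,0.09],0,0.07],
  [[0,0.001,0.12],0,0.07],
  [[0,0.001,0.14],0,0.07],
  [[0,0.001,0.155],0,0.07],
  [[0,0.001,0.165],0,0.07],
  [[0,0.001,0.17],0,0.07],
  [[0,0.001,0.17],0,0.07],
  [[0,0.001,0.17],0,0.0],
  [[0,0.001,0.17],0,0.0],
  [[0,0.001,0.17],0,0.0],
  [[0,0.001,0.17],0,0.0],
  [[0,0.001,0.17],0,0.0],
  [[0,0.001,0.17],0,0.0],
  [[0,0.001,0.17],0,0.0],
], newtons=40)

```text
time_s: 11.95
position: [0.5542, -0.2858, 0.0328]
tool_rot: [[-0.986, -0.165, 0.003], [-0.165, 0.986, -0.004], [-0.002, -0.005, -1.0]]
ft_force: [0.1, -5.2, 2.3]
grip_width: 0.0245
gripper_force: 39.5
```

drive_tool([
  [[0,0,-0.01],0,0.0],
  [[0,0,-0.03],0,0.0],
  [[0,0,-0.05],0,0.0],
  [[0,0,-0.08],0,0.0],
  [[0,0,-0.11],0,0.0],
  [[0,0,-0.14],0,0.0],
  [[0,0,-0.155],0,0.0],
  [[0,0,-0.155],0,0.0],
])

```text
time_s: 12.75
position: [0.554, -0.2843, 0.1889]
tool_rot: [[-0.986, -0.165, 0.004], [-0.165, 0.986, -0.003], [-0.003, -0.003, -1.0]]
ft_force: [0.3, -1.1, -0.4]
grip_width: 0.0244
gripper_force: 40.3
```

drive_tool([
  [[0.001,0.02,0],0,0.0],
  [[0.003,0.05,0],0,0.0],
  [[0.006,0.09,0],0,0.0],
  [[0.009,0.13,0],0,0.0],
  [[0.011,0.17,0],0,0.0],
  [[0.014,0.21,0],0,0.0],
  [[0.017,0.25,0],0,0.0],
  [[0.019,0.29,0],0,0.0],
  [[0.022,0.33,0],0,0.0],
  [[0.025,0.37,0],0,0.0],
  [[0.027,0.41,0],0,0.0],
  [[0.03,0.44,0],0,0.0],
  [[0.031,0.46,0],0,0.0],
  [[0.031,0.47,0],0,0.0],
  [[0.031,0.473,0],0,0.0],
  [[0.031,0.473,0],0,0.0],
  [[0.031,0.473,0],0,0.0],
  [[0.031,0.473,0],0,0.0],
])

```text
time_s: 14.55
position: [0.445, 0.1768, 0.1863]
tool_rot: [[-0.987, -0.164, -0.0], [-0.164, 0.987, -0.0], [0.0, -0.0, -1.0]]
ft_force: [0.4, -0.3, -1.8]
grip_width: 0.0243
gripper_force: 40.3
```

```bash
python3 ear.py
python3 - <<'E'
from h import *
d=get("side"); P=cloud(d); b=d["img"][130:370,200:440,::-1]; cv2.imwrite("pics/s6.png",cv2.resize(b,None,fx=2.5,fy=2.5))
H,S,V=cv2.split(cv2.cvtColor(d["img"],cv2.COLOR_RGB2HSV))
for m,s,c in blobs(((H<8)|(H>172))&(S>130)&(V>50)&(P[...,1]>0)&(P[...,2]>.15)): print("red",s,P[m].mean(0).round(4),P[m].min(0).round(3),P[m].max(0).round(3))
q=P[(abs(P[...,0]-.445)<.04)&(abs(P[...,1]-.178)<.04)&(P[...,2]>.11)&(P[...,2]<.3)]
for lo in np.arange(.12,.25,.01):
    k=q[(q[:,2]>lo)&(q[:,2]<=lo+.01)]
    if len(k): print(round(lo,2),len(k),k.min(0).round(3),k.max(0).round(3))
E
```

```text
14.55 [0.44498001 0.17682358 0.18633422] [ 0.38042882 -0.29235563 -1.82268377] 0.02433535291972164
side ear hole ((0.4442371129989624, 0.1794481724500656), 0.013903145678341389)
0.16 3 [0.442 0.179 0.164] [0.445 0.182 0.169]
0.17 31 [0.438 0.177 0.171] [0.45  0.184 0.179]
0.18 6 [0.441 0.182 0.18 ] [0.447 0.183 0.182]
0.2 16 [0.431 0.186 0.208] [0.463 0.197 0.21 ]
0.21 256 [0.424 0.161 0.21 ] [0.465 0.198 0.216]
0.22 9 [0.432 0.193 0.222] [0.451 0.201 0.23 ]
0.23 35 [0.434 0.199 0.231] [0.447 0.204 0.24 ]
0.24 1 [0.452 0.178 0.244] [0.452 0.178 0.244]
```

View pics/s6.png

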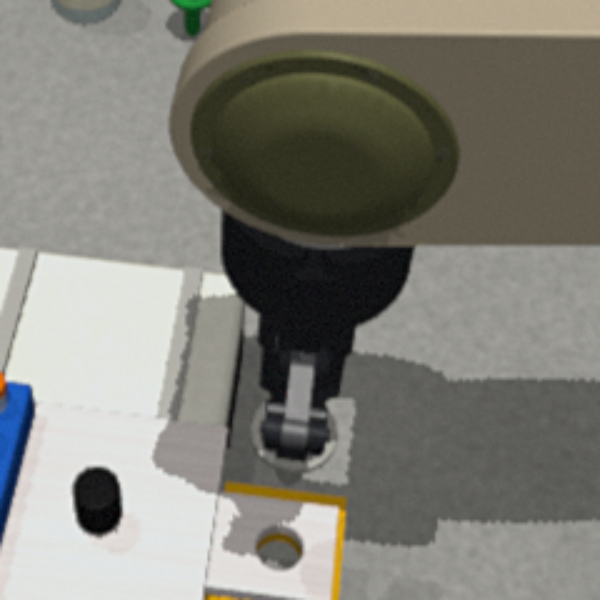

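The pin hangs upright under the fingers, its shaft centre at about (0.4445, 0.177). The hole at (278,547) in the picture is clear. Lowering in slow steps.

drive_tool([
  [[0,0.001,0.02],0,0.0],
  [[0,0.001,0.04],0,0.0],
  [[0,0.001,0.055],0,0.0],
  [[0,0.001,0.065],0,0.0],
  [[0,0.001,0.072],0,0.0],
  [[0,0.001,0.079],0,0.0],
  [[0,0.001,0.086],0,0.0],
  [[0,0.001,0.093],0,0.0],
  [[0,0.001,0.1],0,0.0],
  [[0,0.001,0.105],0,0.0],
  [[0,0.001,0.11],0,0.0],
  [[0,0.001,0.114],0,0.0],
  [[0,0.001,0.114],0,0.0],
  [[0,0.001,0.114],0,0.0],
])

```text
time_s: 16.1
position: [0.4446, 0.1786, 0.0725]
tool_rot: [[-0.986, -0.165, 0.0], [-0.165, 0.986, -0.0], [-0.0, -0.0, -1.0]]
ft_force: [-0.1, 0.1, -1.3]
grip_width: 0.0246
gripper_force: 40.3
```

Run:
```python
from h import *
o=env.observe(); print(o["position"],o["ft_force"])
d=get("side"); P=cloud(d); b=d["img"][200:370,220:390,::-1]; cv2.imwrite("pics/s7.png",cv2.resize(b,None,fx=3.5,fy=3.5))
q=P[(abs(P[...,0]-.445)<.04)&(abs(P[...,1]-.178)<.04)&(P[...,2]>.084)&(P[...,2]<.3)]
for lo in np.arange(.084,.14,.004):
    k=q[(q[:,2]>lo)&(q[:,2]<=lo+.004)]
    if len(k): print(round(lo,3),len(k),k.min(0).round(3),k.max(0).round(3))
```

```text
[0.44462893 0.17855035 0.07250216] [-0.05530028  0.11112059 -1.28549087]
0.084 190 [0.41  0.148 0.084] [0.485 0.216 0.088]
0.088 1053 [0.411 0.146 0.088] [0.485 0.218 0.092]
0.092 17 [0.415 0.149 0.092] [0.476 0.207 0.095]
0.096 115 [0.424 0.164 0.096] [0.465 0.199 0.1  ]
0.1 24 [0.425 0.165 0.1  ] [0.463 0.199 0.102]
```

View pics/s7.png

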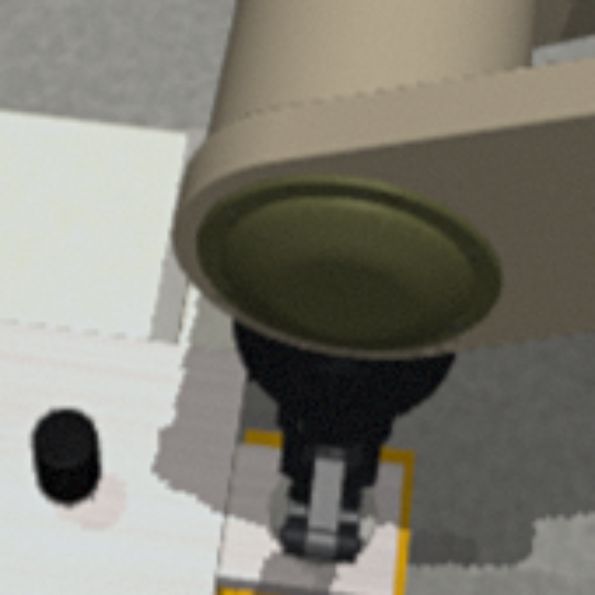

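The pin is in both holes: its flange at (322,520) in the picture is about 4–6 mm above the ear, and no side force is felt. I'll lower it onto the ear, release and rise.

drive_tool([
  [[0,0,0.002],0,0.0],
  [[0,0,0.004],0,0.0],
  [[0,0,0.004],0,0.0],
  [[0,0,0.004],0,0.03],
  [[0,0,0.004],0,0.05],
  [[0,0,0.004],0,0.06],
  [[0,0,0.004],0,0.07],
  [[0,0,0.004],0,0.07],
  [[0,0,0.004],0,0.07],
  [[0,0,-0.02],0,0.07],
  [[0,0,-0.05],0,0.07],
  [[0,0,-0.09],0,0.07],
  [[0,0,-0.13],0,0.07],
  [[0,0,-0.13],0,0.07],
])

```text
time_s: 17.55
position: [0.4467, 0.1789, 0.2072]
tool_rot: [[-0.986, -0.165, 0.01], [-0.165, 0.986, 0.001], [-0.01, -0.0, -1.0]]
ft_force: [0.0, -0.1, -0.5]
grip_width: 0.0701
gripper_force: 0.0
```

drive_tool([
  [[0,-0.03,0],0,0.07],
  [[0,-0.07,0],0,0.07],
  [[0,-0.11,0],0,0.07],
  [[0,-0.15,0],0,0.07],
  [[0,-0.18,0],0,0.07],
  [[0,-0.2,0],0,0.07],
  [[0,-0.2,0],0,0.07],
  [[0,-0.2,0],0,0.07],
])

```text
time_s: 18.35
position: [0.4772, -0.0184, 0.2018]
tool_rot: [[-0.986, -0.164, -0.001], [-0.164, 0.986, 0.001], [0.001, 0.001, -1.0]]
ft_force: [0.6, 0.7, -0.2]
grip_width: 0.0698
gripper_force: 0.0
```

Run:
```python
from h import *
print(env.observe()["time_s"])
for n in ("top","side"):
    d=get(n); P=cloud(d); H,S,V=cv2.split(cv2.cvtColor(d["img"],cv2.COLOR_RGB2HSV))
    for nm,m,x in (("red",(H<8)|(H>172),P[...,1]>.1),("blue",(H>100)&(H<130),(P[...,1]<-.15)&(P[...,0]<.6))):
        for k,s,c in blobs(m&(S>130)&(V>50)&x&(P[...,0]<.6)):
            top=k&(P[...,2]>np.percentile(P[k][:,2],95)-.004); print(n,nm,P[top].mean(0).round(4),P[k].max(0).round(3))
    if n=="side": cv2.imwrite("pics/s8.png",cv2.resize(d["img"][100:400,200:400,::-1],None,fx=2,fy=2))
```

```text
18.35
top red [0.4446 0.1777 0.1277] [0.453 0.189 0.131]
top blue [ 0.5313 -0.1987  0.0921] [ 0.54  -0.188  0.095]
side red [0.443  0.183  0.1338] [0.455 0.491 0.763]
side blue [ 0.533  -0.1962  0.0913] [ 0.541 -0.187  0.093]
```

View pics/s8.png

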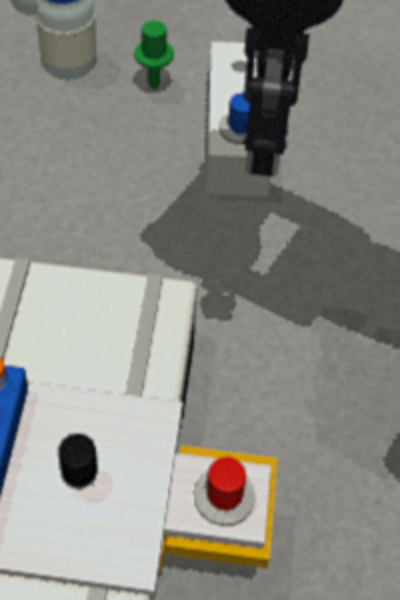

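The red pin stands upright with its flange flat on the ear at (225,495). Its knob top is at 0.128 m against the expected 0.127 m. The blue pin has not moved and the gripper is clear, so I'm handing in.

```bash
python3 -c "
from rig import env
print(env.close_job())"
```

```text
the job is handed in; nothing more can be done
None
```

I handed the job in (no verdict came back): the carriage hole is about 3 mm past the lug's, the red pin is upright through both with its flange on the ear, the blue pin is still in the rack, and the gripper is clear; the fingertips sat about 35 mm above the reported TCP, so the first try at the carriage knob missed and I corrected for it.

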